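Take the washing paddle out of the half-covered tub

TASK

Take the long wooden washing paddle out of the hand-wash tub: its blade lies under the draining board fixed over half of the tub and the paddle is longer than the opening, so tilt it handle end up and draw it out through the opening. Finish while still holding it in the gripper, level and still in the air over the tub, with its whole length well clear above the rim and the board. Leave the scrubbing brush on the board, the detergent bottle and the peg jar undisturbed.

Things in the scene. Friction and masses are not known exactly. Their poses are not given: they have to be found in the camera images.
- tub: White plastic hand-wash tub, open on top, fixed to the counter. Outside 232 (x) x 392 (y) x 80 mm high; walls and floor 6 mm thick, so inside 220 x 380 mm and 74 mm deep. A thin seen-only lip 12 mm wide runs round the rim. Origin: centre of its underside on the counter; z up. A draining board covers its -y part; the opening is 220 mm (x) by 215 mm (y from -25 to 190).
- board_edge (a point): Middle of the lower edge, facing the opening, of the brown slatted wooden draining board (tub x 0, y -25, z 80 mm). The board, 12 mm thick, is screwed on the rim and cannot be lifted; it covers the tub's full width from here to its -y end (y -196), underside at z 80, top at z 92 mm. Axes as the tub's.
- paddle: Loose plain wooden paddle, 340 mm long, 0.08 to 0.15 kg, flat on the tub's floor roughly along the tub's y, handle in the opening, blade under the board. Origin: on its flat underside at mid-length; y runs along it to the handle end, x across, z up. Handle: bar 20 wide (x), 22 mm high, y -65 to 170. Blade: 60 wide, 10 mm thick, y -170 to -60. Centre of mass near y 0.
- handle_end (a point): Centre of the end face of the paddle's handle (paddle y = +170, z = 11 mm).
- blade_end (a point): Centre of the end edge of the paddle's blade (paddle y = -170, z = 5 mm).
- scrub_brush: Bystander: loose wooden scrubbing brush 45 x 95 x 32 mm high lying on the draining board; origin at the centre of its underside. Leave alone.
- detergent: Bystander: white plastic detergent bottle, 72 mm across, 190 mm tall, standing on the counter beyond the tub's +y end; origin at the centre of its underside. Leave alone.
- peg_jar: Bystander: white lidded jar, 72 mm across, 90 mm tall, standing on the counter beyond the tub's -y end, the board end; origin at the centre of its underside. Leave alone.

How it is judged:
By the outcome, as a careful person would: the job done as asked, in the order asked, and still so for the second after the job is handed in, while the arm keeps its last pose, push and grip.
It also fails if it takes over 48 s, if anything falls off the work surface, if the arm or the gripper's body presses on something with over 40 N, if the wrist force passes 120 N, or if a joint passes its speed limit or range.

ROBOT

A 6-joint arm with a two-finger parallel gripper is mounted at the origin on the work surface. World frame = base frame: x ahead of the robot, y to its left, z up, the work surface at z = 0. Lengths are in m, angles in rad, forces in N, time in s.
With the tool pointing down it reaches from about 0.25 to 0.85 m from the base axis. Payload 12.5 kg.
Tool frame: the origin (TCP) lies at the very end of the fingers, on their centre line; the grasp point (between the pads) lies 19 mm behind it; z points along the fingers, y is the line along which they close (so a half turn about z gives the same grasp; the last joint's range is limited). The gripper opens to 93 mm and grips with 3 to 60 N. Pads are 15 mm wide; open, the fingers measure 128 mm over their backs; the gripper's body (75 mm by 188 mm) begins 65 mm behind the grasp point.
Start: joints at [-1.398, 0.351, 1.652, -0, 1.139, -0.085], TCP at [0.14, -0.532, 0.219] pointing down, gripper open.
Joint ranges: [-2.75, 2.75], [-0.79, 2.1], [0.01, 2.65], [-1.57, 4.71], [0.07, 3.14], [-2.87, 2.87]. Speed limits (rad/s): [2.22, 2.22, 2.79, 3.14, 3.14, 3.14].

INTERFACE

Orientations are given as a unit quaternion [x, y, z, w].
In Python, from plant import get_obs, snapshot, calibration, job_done gives the robot as it stands.
- The arm moves only by the tool jog_arm, never from a script. Its argument "increments" is a list of rows, each a list of 3 entries, a list of its own where there are three numbers: the shift along the tool's x, y, z in mm, then the turn, a rotation vector about the tool's x, y, z in rad, then the finger opening in mm, from 0 to 93. In form: [[[x, y, z], [ax, ay, az], fingers], ...]. A call has 1 to 5 rows; each row shifts and turns the commanded pose from where the row before left it, along the tool's axes as they then stand; what a row does not reach is not made up. A row lasts 1/12 s, in which the tool goes at most 41.7 mm and 7.16 degrees, less where a joint would pass 70% of its speed; a pose out of reach is approached as far as the arm can. A call is refused whole if a number of a shift passes 41.7 or a number of a turn 0.125, either way. A call with a gripper value outside its range is refused whole. The fingers move at their own pace and stop on an object; the grip force is fixed at half the most. Time passes only in rows, so rows that do not move let the fingers close. It gives the time, the measured TCP pose, the force, the opening and the grip force at its end, in the units of the state.
- get_obs(): the state, without advancing time (a new reading comes with each control period).
- snapshot(name): name is "scene" or "top" or "wrist"; returns (picture, depth): 420x560x3 uint8, red, green, blue; 420x560 float32, m along the optical axis (not along the pixel's ray), 0 where there is no reading.
- calibration(name): a dict with "camera_matrix" (3x3 intrinsics, pixels), "R" (3x3) and "t" (3): a world point X has camera coordinates R X + t; the wrist camera has in their place "T_tool_cam" (4x4, takes a point from camera to tool coordinates, whose origin is the TCP and whose axes are the flange's). Camera axes: x right, y down, z forward; pixel columns grow to the right and rows downward; lengths in m; the calibration is good to about 2 mm. The wrist camera is an equidistant fisheye: a pixel r from the principal point sees the ray r / f radians off the axis. A picture is of the moment at which its call begins: read the wrist's pose just before it. calibration takes no time and is no camera call.
- job_done(): hands the job in; it is judged then, once.
The state is a dict: "time": time; "qpos": joint angles; "qvel": joint speeds; "joint_efforts": joint torques, N m; "position": TCP position; "orientation": TCP orientation; "force": force on the tool from outside, world axes, zero at the start; "torque": the same for the moment, N m; "gripper_width": opening from 0.0 (shut) to 1.0 (fully open); "finger_force": force on a finger pad.
Only numpy, scipy, OpenCV 4.12 (cv2) and the standard library are available. Lean on these libraries where they do the work, as an engineer would, in place of code of your own. Each camera call takes 0.05 s, during which the arm holds its last target. There are 200 camera calls.

## Working session

There is one attempt and no reset: what is moved stays moved. The work goes in short steps, Python scripts to look and compute and a tool call to move; the robot and the scene stay as the last step left them, time stands still between calls to the robot, and variables do not carry over. Pictures are saved under pics/ and viewed, at most 10 in all, crops included, and the job is handed in when it is done.

Besides the shell and the picture viewer there is one more tool, called after "Emit:" by a JSON object that holds its "name" and its "arguments", one argument or row to a line. jog_arm: Moves the arm, as the interface text tells. Its arguments: {"type":"object","properties":{"increments":{"type":"array","items":{"type":"array"}}},"required":["increments"]}

```bash
mkdir -p pics; ls; python3 - <<'E'
from plant import *
import cv2,numpy as np
o=get_obs();print(o)
for n in("top","scene"):
    p,d=snapshot(n);np.savez(f"pics/{n}0.npz",p=p,d=d);cv2.imwrite(f"pics/{n}0.png",p[:,:,::-1])
    c=calibration(n);print(n,c)
print(calibration("wrist"))
E
```

```text
pics
{'time': 0.0, 'qpos': array([-1.39757476e+00,  3.51235808e-01,  1.65244753e+00, -1.27090086e-05,
        1.13911719e+00, -8.45741680e-02]), 'qvel': array([ 0.00116693,  0.00080017, -0.00073323, -0.00069447, -0.00014711,
        0.00036585]), 'joint_efforts': array([-1.12480971e-03, -4.97322428e+01, -2.85252178e+01,  6.98340707e-02,
        2.56877323e-02, -1.04496889e-04]), 'position': array([ 0.14019509, -0.53145761,  0.21809276]), 'orientation': array([ 9.91703642e-01,  1.28543849e-01, -3.25242705e-05, -6.03088523e-04]), 'force': array([-0.18883189, -0.62226248, -0.46457007]), 'torque': array([-0.03764125, -0.00661315, -0.00357739]), 'finger_force': 0.0, 'gripper_width': 1.0004010477268699}
top {'camera_matrix': array([[420.55341512,   0.        , 281.46791102],
       [  0.        , 420.55341512, 210.75634543],
       [  0.        ,   0.        ,   1.        ]]), 'R': array([[ 0.02817708, -0.99955251,  0.01004172],
       [-0.99701376, -0.02882525, -0.0716427 ],
       [ 0.07190009, -0.00799305, -0.99737981]]), 't': array([-0.01334339,  0.54355835,  1.16215552])}
scene {'came
[... 199 characters left out ...]
22499, -0.01450986],
       [ 0.40672971, -0.55372922, -0.72660505],
       [-0.44706746,  0.57297131, -0.68690215]]), 't': array([-0.4283459 , -0.14587594,  1.55433723])}
{'camera_matrix': array([[325.1922621 ,   0.        , 280.75643537],
       [  0.        , 325.1922621 , 207.20219436],
       [  0.        ,   0.        ,   1.        ]]), 'T_tool_cam': array([[ 8.36004560e-05, -9.55688823e-01, -2.94378781e-01,
         8.35146882e-02],
       [ 9.99999644e-01,  3.27079284e-04, -7.77860378e-04,
        -1.05139024e-05],
       [ 8.39677670e-04, -2.94378611e-01,  9.55688510e-01,
        -1.66028161e-01],
       [ 0.00000000e+00,  0.00000000e+00,  0.00000000e+00,
         1.00000000e+00]])}
```

View pics/top0.png

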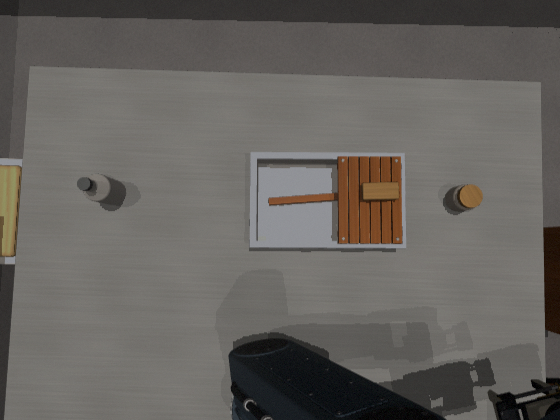

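View pics/scene0.png

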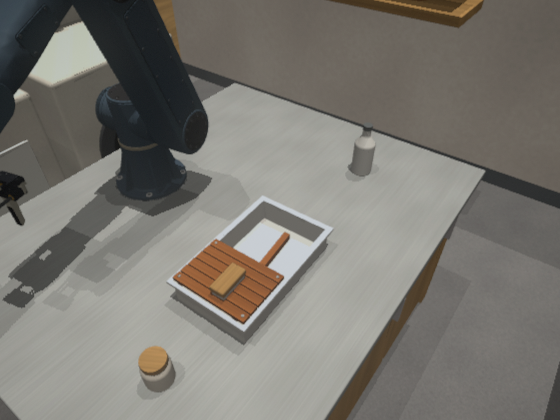

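The top view shows the tub rim (≈250–405, 153–248), the handle from (268,202) to (338,197) and the board (338–402, 156–244) with the brush at (380,191). The bottle is at about (95,187) and the jar at (467,197). The scene view agrees with this.

```bash
cat > h.py <<'E'
import numpy as np,cv2
from plant import *
def ray(n,uv,z):
    c=calibration(n);K=c["camera_matrix"];R=np.array(c["R"]);t=np.array(c["t"])
    C=-R.T@t;o=[]
    for u,v in np.atleast_2d(uv):
        d=R.T@np.linalg.solve(K,[u,v,1.]);o.append(C+d*(z-C[2])/d[2])
    return np.array(o)
E
python3 - <<'E'
from h import *
f=np.load("pics/top0.npz");p=f["p"]
hsv=cv2.cvtColor(p,cv2.COLOR_RGB2HSV)
m=((hsv[...,0]<18)&(hsv[...,1]>110)&(hsv[...,2]>40)).astype(np.uint8)
m[:140]=0;m[255:]=0;m[:,:245]=0;m[:,410:]=0
h=m.copy();h[:,335:]=0
v,u=np.nonzero(h);print(len(u),u.min(),u.max())
r=cv2.minAreaRect(np.c_[u,v].astype(np.float32));b=cv2.boxPoints(r);print(b);print("handle z.028\n",ray("top",b,.028).round(4))
bm=m.copy();bm[:,:336]=0
v,u=np.nonzero(bm);r=cv2.minAreaRect(np.c_[u,v].astype(np.float32));b=cv2.boxPoints(r);print(b);print("board z.092\n",ray("top",b,.092).round(4))
w=((hsv[...,1]<40)&(hsv[...,2]>165)).astype(np.uint8);w[:140]=0;w[260:]=0;w[:,:240]=0;w[:,412:]=0
v,u=np.nonzero(w);r=cv2.minAreaRect(np.c_[u,v].astype(np.float32));b=cv2.boxPoints(r);print(b);print("rim z.08\n",ray("top",b,.08).round(4))
print(p[200,280],p[156,300],p[170,300],p[120,300])
print("bottle,jar",ray("top",[[90,185]],.19),ray("top",[[469,197]],.09))
E
```

```text
447 269 334
[[268.54062 197.45331]
 [333.92038 192.86526]
 [334.4141  199.90079]
 [269.03433 204.48883]]
handle z.028
 [[ 0.5793  0.0394  0.028 ]
 [ 0.5976 -0.1433  0.028 ]
 [ 0.5778 -0.145   0.028 ]
 [ 0.5596  0.0374  0.028 ]]
[[336. 157.]
 [401. 157.]
 [401. 243.]
 [336. 243.]]
board z.092
 [[ 0.6863 -0.1385  0.092 ]
 [ 0.6915 -0.3121  0.092 ]
 [ 0.4626 -0.3139  0.092 ]
 [ 0.4578 -0.1428  0.092 ]]
[[0. 0.]
 [0. 0.]
 [0. 0.]
 [0. 0.]]
rim z.08
 [[1.0971 0.7917 0.08  ]
 [1.0971 0.7917 0.08  ]
 [1.0971 0.7917 0.08  ]
 [1.0971 0.7917 0.08  ]]
[127  77  48] [145 147 151] [144 145 151] [117 115 111]
bottle,jar [[0.58016406 0.46524414 0.19      ]] [[ 0.589732   -0.49491384  0.09      ]]
```

```bash
cat >> h.py <<'E'
from scipy.spatial.transform import Rotation as Ro, Slerp
def down(yaw,tilt=0):  # tool x at world angle yaw, fingers down, then turned about tool y
    x=np.array([np.cos(yaw),np.sin(yaw),0]);z=np.array([0,0,-1.]);return Ro.from_matrix(np.c_[x,np.cross(z,x),z])*Ro.from_rotvec([0,tilt,0])
def plan(p0,R0,p1,R1,step=40.):
    p0,p1=np.array(p0),np.array(p1);rv=(R0.inv()*R1).as_rotvec()
    n=int(max(1,np.ceil(np.linalg.norm(p1-p0)*1e3/step),np.ceil(np.linalg.norm(rv)/.12)))
    print(n,"rows, turn per row",(rv/n).round(4))
    for i in range(n):
        R=R0*Ro.from_rotvec(rv*i/n);print(R.inv().apply((p1-p0)*1e3/n).round(1).tolist())
E
python3 - <<'E'
from h import *
o=get_obs();R0=Ro.from_quat(o["orientation"])
plan([.14,-.532,.219],R0,[.5805,-.071,.15],down(np.pi/2+.1))
E
```

```text
17 rows, turn per row [-0.     -0.     -0.0831]
[32.0, -19.6, 4.1]
[33.5, -16.9, 4.1]
[34.8, -14.1, 4.1]
[35.8, -11.1, 4.1]
[36.6, -8.1, 4.1]
[37.2, -5.0, 4.1]
[37.5, -1.9, 4.1]
[37.5, 1.2, 4.1]
[37.3, 4.3, 4.1]
[36.8, 7.4, 4.1]
[36.0, 10.4, 4.1]
[35.0, 13.4, 4.1]
[33.8, 16.2, 4.1]
[32.4, 19.0, 4.1]
[30.7, 21.6, 4.1]
[28.8, 24.1, 4.1]
[26.7, 26.4, 4.1]
```

Emit:
{"name": "jog_arm", "arguments": {
  "increments": [
    [[32,-19.6,4.1],[0,0,-0.083],93],
    [[33.5,-16.9,4.1],[0,0,-0.083],93],
    [[34.8,-14.1,4.1],[0,0,-0.083],93],
    [[35.8,-11.1,4.1],[0,0,-0.083],93],
    [[36.6,-8.1,4.1],[0,0,-0.083],93]
  ]
}}

```text
time: 0.52
position: [0.2706, -0.3947, 0.1978]
orientation: [0.943, 0.332, -0.0, -0.0]
force: [-0.3, -0.7, -0.9]
gripper_width: 1.002
finger_force: 0.0
```

Emit:
{"name": "jog_arm", "arguments": {
  "increments": [
    [[37.2,-5,4.1],[0,0,-0.083],93],
    [[37.5,-1.9,4.1],[0,0,-0.083],93],
    [[37.5,1.2,4.1],[0,0,-0.083],93],
    [[37.3,4.3,4.1],[0,0,-0.083],93],
    [[36.8,7.4,4.1],[0,0,-0.083],93]
  ]
}}

```text
time: 0.93
position: [0.4006, -0.2591, 0.1774]
orientation: [0.855, 0.519, -0.0, -0.0]
force: [0.3, -1.1, -0.9]
gripper_width: 1.0
finger_force: 0.0
```

Emit:
{"name": "jog_arm", "arguments": {
  "increments": [
    [[36,10.4,4.1],[0,0,-0.083],93],
    [[35,13.4,4.1],[0,0,-0.083],93],
    [[33.8,16.2,4.1],[0,0,-0.083],93],
    [[32.4,19,4.1],[0,0,-0.083],93],
    [[30.7,21.6,4.1],[0,0,-0.083],93]
  ]
}}

```text
time: 1.35
position: [0.5304, -0.1237, 0.1567]
orientation: [0.729, 0.684, -0.0, -0.0]
force: [-0.6, -0.7, -0.3]
gripper_width: 0.999
finger_force: 0.0
```

Emit:
{"name": "jog_arm", "arguments": {
  "increments": [
    [[28.8,24.1,4.1],[0,0,-0.083],93],
    [[26.7,26.4,4.1],[0,0,-0.083],93],
    [[0,0,0],[0,0,0],93],
    [[0,0,0],[0,0,0],93]
  ]
}}

```text
time: 1.68
position: [0.5818, -0.0698, 0.1481]
orientation: [0.671, 0.742, -0.0, -0.001]
force: [-0.3, -0.6, 0.8]
gripper_width: 0.999
finger_force: 0.0
```

```bash
python3 - <<'E'
from h import *
o=get_obs();print(o["time"],o["position"],o["orientation"],o["force"])
x=Ro.from_quat(o["orientation"]).as_matrix();print(x.round(3))
p,d=snapshot("wrist");np.savez("pics/w1.npz",p=p,d=d);cv2.imwrite("pics/w1.png",p[:,:,::-1])
E
```

```text
1.6833 [ 0.58181469 -0.06982047  0.14805963] [ 6.70737917e-01  7.41694148e-01 -3.60175844e-04 -5.55198724e-04] [-0.34834419 -0.60841776  0.76869179]
[[-0.1    0.995 -0.001]
 [ 0.995  0.1    0.   ]
 [ 0.    -0.001 -1.   ]]
```

View pics/w1.png

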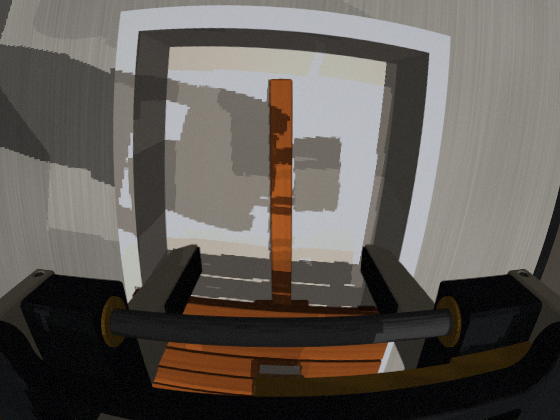

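The wrist view shows the handle as a vertical bar centred between the fingers (column ≈281, end at row ≈80). The board edge is near row 300 and the far rim near row 30.

```bash
python3 - <<'E'
from h import *
c=calibration("wrist");K=c["camera_matrix"];T=c["T_tool_cam"]
P=np.array([.5818,-.0698,.1481]);R=down(np.pi/2+.1).as_matrix()
def w(u,v,z):
    a=np.array([u-K[0,2],v-K[1,2]]);r=np.hypot(*a);th=r/K[0,0]
    d=R@T[:3,:3]@np.r_[a/r*np.sin(th),np.cos(th)];C=P+R@T[:3,3];return (C+d*(z-C[2])/d[2]).round(4)
for n,u,v,z in[("hend",281,80,.028),("h mid",281,200,.028),("h low",281,290,.028),("rim far",290,32,.08),("edge l",180,298,.092),("edge r",370,310,.092),("rim l",136,150,.08),("rim r",418,150,.08)]:print(n,w(u,v,z))
E
```

```text
hend [0.5722 0.039  0.028 ]
h mid [ 0.583  -0.0681  0.028 ]
h low [ 0.5926 -0.1631  0.028 ]
rim far [0.5755 0.0703 0.08  ]
edge l [ 0.5057 -0.1428  0.092 ]
edge r [ 0.6658 -0.1385  0.092 ]
rim l [ 0.4662 -0.0244  0.08  ]
rim r [ 0.6819 -0.003   0.08  ]
```

Emit:
{"name": "jog_arm", "arguments": {
  "increments": [
    [[0,0,35],[0,0,0],93],
    [[0,0,35],[0,0,0],93],
    [[0,0,35],[0,0,0],93],
    [[0,0,25],[0,0,0],93],
    [[0,0,0],[0,0,0],93]
  ]
}}

```text
time: 2.15
position: [0.5779, -0.0718, 0.0146]
orientation: [0.672, 0.74, -0.002, -0.003]
force: [-0.2, 0.9, -0.6]
gripper_width: 0.999
finger_force: 0.0
```

Emit:
{"name": "jog_arm", "arguments": {
  "increments": [
    [[0,0,4],[0,0,0],93],
    [[0,0,2],[0,0,0],93],
    [[0,0,0],[0,0,0],93]
  ]
}}

```text
time: 2.4
position: [0.5822, -0.0717, 0.0144]
orientation: [0.672, 0.741, 0.001, 0.001]
force: [0.1, -0.6, -0.0]
gripper_width: 1.001
finger_force: 0.0
```

Emit:
{"name": "jog_arm", "arguments": {
  "increments": [
    [[0,0,3],[0,0,0],93],
    [[0,0,0],[0,0,0],10],
    [[0,0,0],[0,0,0],10],
    [[0,0,0],[0,0,0],10],
    [[0,0,0],[0,0,0],10]
  ]
}}

```text
time: 2.82
position: [0.5817, -0.0712, 0.0102]
orientation: [0.672, 0.741, 0.0, 0.0]
force: [-0.5, 0.1, -0.2]
gripper_width: 0.758
finger_force: 0.0
```

Emit:
{"name": "jog_arm", "arguments": {
  "increments": [
    [[0,0,0],[0,0,0],10],
    [[0,0,0],[0,0,0],10],
    [[0,0,0],[0,0,0],10],
    [[0,0,0],[0,0,0],10],
    [[0,0,0],[0,0,0],10]
  ]
}}

```text
time: 3.23
position: [0.5815, -0.0712, 0.0099]
orientation: [0.672, 0.741, 0.0, -0.0]
force: [-0.5, -0.6, 1.0]
gripper_width: 0.403
finger_force: 0.0
```

Emit:
{"name": "jog_arm", "arguments": {
  "increments": [
    [[0,0,0],[0,0,0],10],
    [[0,0,0],[0,0,0],10],
    [[0,0,0],[0,0,0],10],
    [[0,0,0],[0,0,0],10],
    [[0,0,0],[0,0,0],10]
  ]
}}

```text
time: 3.65
position: [0.5816, -0.0712, 0.0099]
orientation: [0.672, 0.741, 0.0, 0.0]
force: [-0.4, -0.0, -0.8]
gripper_width: 0.211
finger_force: 30.0
```

Emit:
{"name": "jog_arm", "arguments": {
  "increments": [
    [[0,0,0],[0,0,0],10],
    [[0,0,0],[0,0,0],10],
    [[0,0,0],[0,0,0],10]
  ]
}}

```text
time: 3.9
position: [0.5816, -0.0712, 0.01]
orientation: [0.672, 0.741, 0.0, 0.0]
force: [-0.1, -0.6, -0.6]
gripper_width: 0.211
finger_force: 30.0
```

Emit:
{"name": "jog_arm", "arguments": {
  "increments": [
    [[1,0,-2],[0,0,0],10],
    [[1,0,-11.5],[0,0.05,0],10],
    [[1,0,-11.5],[0,0.05,0],10],
    [[1,0,-11.5],[0,0.05,0],10],
    [[0,0,0],[0,0,0],10]
  ]
}}

```text
time: 4.32
position: [0.5824, -0.0701, 0.0484]
orientation: [0.67, 0.738, 0.052, -0.055]
force: [1.2, -1.5, 0.0]
gripper_width: 0.212
finger_force: 30.0
```

Emit:
{"name": "jog_arm", "arguments": {
  "increments": [
    [[1,0,-11.5],[0,0.05,0],10],
    [[1,0,-11.5],[0,0.05,0],10],
    [[0,0,0],[0,0,0],10],
    [[0,0,0],[0,0,0],10]
  ]
}}

```text
time: 4.65
position: [0.5814, -0.0714, 0.0689]
orientation: [0.667, 0.735, 0.083, -0.091]
force: [-0.4, -0.0, -1.3]
gripper_width: 0.214
finger_force: 30.0
```

```bash
python3 - <<'E'
from h import *
o=get_obs();print(o["time"],o["position"],Ro.from_quat(o["orientation"]).as_matrix().round(3))
p,d=snapshot("scene");q,_=snapshot("wrist")
s=cv2.resize(p[180:345,150:350],None,fx=2,fy=2)
w=cv2.resize(q,(440,330));cv2.imwrite("pics/t1.png",np.hstack([s[:330,:360],w])[:,:,::-1])
E
```

```text
4.65 [ 0.58137264 -0.0713653   0.06894715] [[-0.094  0.995 -0.024]
 [ 0.965  0.097  0.244]
 [ 0.245 -0.    -0.97 ]]
```

View pics/t1.png

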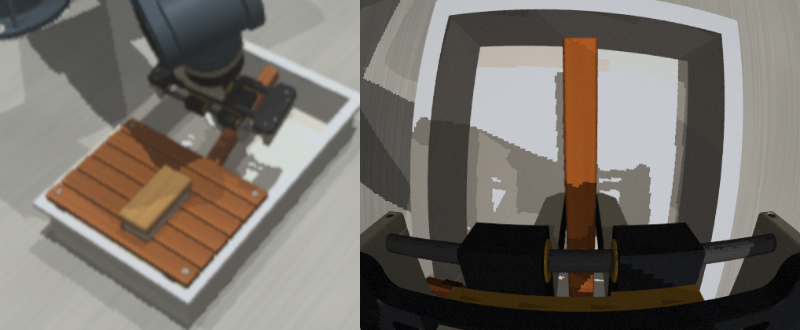

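The scene and wrist views show the handle tilted up in the grip. The handle end is at about (580,40) in the right panel, the gripper is clear of the board, and the brush is untouched. The force is small, so I'll draw it out along its own axis.

Emit:
{"name": "jog_arm", "arguments": {
  "increments": [
    [[15,0,0],[0,0,0],10],
    [[25,0,0],[0,0,0],10],
    [[25,0,0],[0,0,0],10],
    [[25,0,0],[0,0,0],10],
    [[15,0,0],[0,0,0],10]
  ]
}}

```text
time: 5.17
position: [0.5707, 0.0333, 0.0957]
orientation: [0.666, 0.736, 0.083, -0.092]
force: [0.7, 0.7, -1.5]
gripper_width: 0.212
finger_force: 30.0
```

Emit:
{"name": "jog_arm", "arguments": {
  "increments": [
    [[25,0,0],[0,0,0],10],
    [[30,0,0],[0,0,0],10],
    [[20,0,0],[0,0,0],10],
    [[10,0,0],[0,0,0],10],
    [[0,0,0],[0,0,0],10]
  ]
}}

```text
time: 5.58
position: [0.5631, 0.1141, 0.1168]
orientation: [0.665, 0.736, 0.084, -0.092]
force: [-0.2, -0.1, -0.6]
gripper_width: 0.214
finger_force: 30.0
```

```bash
python3 - <<'E'
from h import *
o=get_obs();print(o["time"],o["position"],Ro.from_quat(o["orientation"]).as_matrix().round(3))
p,d=snapshot("scene");q,_=snapshot("top")
s=cv2.resize(p[160:340,160:380],None,fx=1.8,fy=1.8);w=cv2.resize(q[120:270,220:420],None,fx=2,fy=2)[:300]
h=min(s.shape[0],w.shape[0]);cv2.imwrite("pics/t2.png",np.hstack([s[:h],w[:h]])[:,:,::-1])
E
```

```text
5.5833 [0.56312875 0.11409633 0.1167873 ] [[-0.097  0.995 -0.024]
 [ 0.964  0.1    0.246]
 [ 0.247  0.    -0.969]]
```

View pics/t2.png

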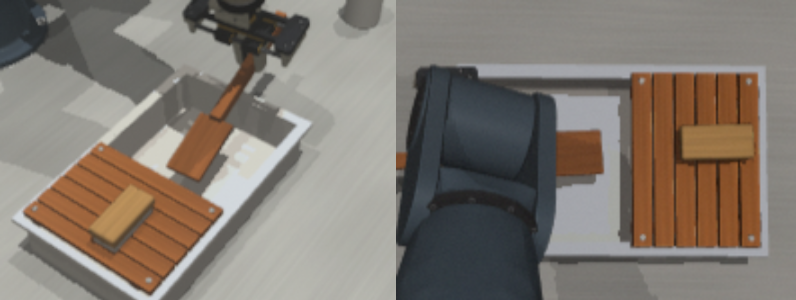

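The blade has come out fully: its end is at about (600,150) in the right panel, left of the board edge at 632. The brush is unmoved, so I'll lift next.

Emit:
{"name": "jog_arm", "arguments": {
  "increments": [
    [[5,0,-19.4],[0,0,0],10],
    [[8.6,0,-33.9],[0,0,0],10],
    [[8.6,0,-33.9],[0,0,0],10],
    [[8.6,0,-33.9],[0,0,0],10],
    [[8.6,0,-33.9],[0,0,0],10]
  ]
}}

```text
time: 6.1
position: [0.5634, 0.1106, 0.2776]
orientation: [0.667, 0.735, 0.083, -0.092]
force: [0.2, 0.5, -1.2]
gripper_width: 0.211
finger_force: 30.0
```

```bash
python3 - <<'E'
from h import *
o=get_obs();print(o["time"],o["position"])
plan(o["position"],Ro.from_quat(o["orientation"]),[.575,-.056,.28],down(np.pi/2+.019),22.)
E
```

```text
6.1 [0.56342104 0.11055837 0.27756862]
8 rows, turn per row [-0.0013 -0.0312  0.0096]
[-20.1, -0.6, -5.4]
[-20.3, -0.4, -4.8]
[-20.4, -0.2, -4.2]
[-20.6, 0.0, -3.5]
[-20.7, 0.2, -2.9]
[-20.7, 0.4, -2.3]
[-20.8, 0.6, -1.6]
[-20.8, 0.9, -1.0]
```

Emit:
{"name": "jog_arm", "arguments": {
  "increments": [
    [[-20.1,-0.6,-5.4],[-0.0013,-0.0312,0.0096],10],
    [[-20.3,-0.4,-4.8],[-0.0013,-0.0312,0.0096],10],
    [[-20.4,-0.2,-4.2],[-0.0013,-0.0312,0.0096],10],
    [[-20.6,0,-3.5],[-0.0013,-0.0312,0.0096],10],
    [[-20.7,0.2,-2.9],[-0.0013,-0.0312,0.0096],10]
  ]
}}

```text
time: 6.52
position: [0.5706, 0.0056, 0.2774]
orientation: [0.689, 0.723, 0.031, -0.034]
force: [-1.0, 0.7, -0.8]
gripper_width: 0.211
finger_force: 30.0
```

Emit:
{"name": "jog_arm", "arguments": {
  "increments": [
    [[-20.7,0.4,-2.3],[-0.0013,-0.0312,0.0096],10],
    [[-20.8,0.6,-1.6],[-0.0013,-0.0312,0.0096],10],
    [[-20.8,0.9,-1],[-0.0013,-0.0312,0.0096],10],
    [[0,0,0],[0,0,0],10],
    [[0,0,0],[0,0,0],10]
  ]
}}

```text
time: 6.93
position: [0.5749, -0.0555, 0.2783]
orientation: [0.7, 0.714, 0.0, -0.0]
force: [-0.3, 0.3, -1.5]
gripper_width: 0.213
finger_force: 30.0
```

Emit:
{"name": "jog_arm", "arguments": {
  "increments": [
    [[0,0,0],[0,0,0],10],
    [[0,0,0],[0,0,0],10],
    [[0,0,0],[0,0,0],10]
  ]
}}

```text
time: 7.18
position: [0.575, -0.0539, 0.2787]
orientation: [0.7, 0.715, 0.0, -0.0]
force: [0.0, 0.1, -0.2]
gripper_width: 0.212
finger_force: 30.0
```

```bash
python3 - <<'E'
from h import *
o=get_obs();print(o["time"],o["position"],o["qvel"].round(4),Ro.from_quat(o["orientation"]).as_matrix().round(3))
p,d=snapshot("scene");np.savez("pics/s3.npz",p=p,d=d)
cv2.imwrite("pics/t3.png",cv2.resize(p[100:350,100:400],None,fx=2,fy=2)[:,:,::-1])
E
```

```text
7.1833 [ 0.57503624 -0.05389489  0.27870346] [ 0.0035 -0.0013 -0.0023 -0.0023  0.0013 -0.0002] [[-0.021  1.     0.   ]
 [ 1.     0.021  0.001]
 [ 0.001  0.001 -1.   ]]
```

View pics/t3.png

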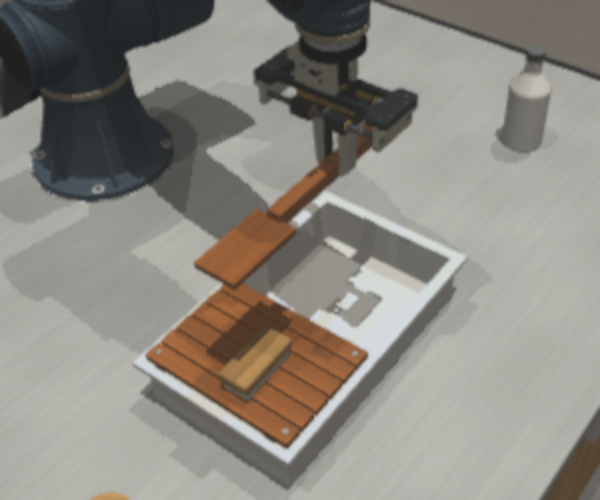

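The picture shows the paddle held in the air above the tub, with the blade at about (245,247), its shadow on the board, and the brush and bottle in place. I'll check that it is level using depth.

```bash
python3 - <<'E'
from h import *
f=np.load("pics/s3.npz");p,d=f["p"],f["d"];c=calibration("scene");K=c["camera_matrix"];R=np.array(c["R"]);t=np.array(c["t"])
v,u=np.mgrid[:420,:560];X=(np.stack([(u-K[0,2])/K[0,0]*d,(v-K[1,2])/K[1,1]*d,d],-1)-t)@R
h=cv2.cvtColor(p,cv2.COLOR_RGB2HSV)
m=(h[...,0]<18)&(h[...,1]>110)&(X[...,2]>.2)&(X[...,2]<.36)&(X[...,0]>.5)&(X[...,0]<.66)&(d>0)
m=cv2.erode(m.astype(np.uint8),np.ones((3,3)))>0
P=X[m];print(len(P),P.min(0),P.max(0))
for a,b in((-.3,-.26),(-.26,-.22),(-.22,-.18),(-.17,-.13),(-.13,-.09),(-.03,.02),(.02,.07)):
    q=P[(P[:,1]>a)&(P[:,1]<b)]
    if len(q):print(a,b,len(q),np.median(q,0).round(4))
B=P[P[:,1]<-.19];A=np.c_[B[:,:2],np.ones(len(B))];print("blade slopes",np.linalg.lstsq(A,B[:,2],rcond=None)[0])
E
```

```text
980 [ 0.55263881 -0.28341436  0.28067062] [ 0.609788   -0.06804571  0.3008285 ]
-0.3 -0.26 172 [ 0.586  -0.2715  0.2849]
-0.26 -0.22 291 [ 0.5826 -0.2409  0.2847]
-0.22 -0.18 269 [ 0.5818 -0.201   0.285 ]
-0.17 -0.13 89 [ 0.585  -0.1482  0.2962]
-0.13 -0.09 93 [ 0.5829 -0.111   0.2964]
blade slopes [0.00618795 0.00329635 0.28202912]
```

The paddle is level to within 0.5°, with its underside at z ≈ 0.275 m and the arm at rest.

```bash
python3 -c "
from plant import *
print(job_done())"
```

```text
the job is handed in; nothing more can be done
None
```

The paddle is out of the tub and the job is handed in at about 7 s: it is held level and still over the tub, underside about 0.275 m up; the brush and bottle look untouched in the last picture, and the jar, not re-checked, was never approached.

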